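# Hold the label printer's sprung lid at its loading mark

## Robot

A 6-joint arm with a two-finger parallel gripper is mounted at the origin on the work surface. World frame = base frame: x ahead of the robot, y to its left, z up, the work surface at z = 0. Lengths are in m, angles in rad, forces in N, time in s.
With the tool pointing down it reaches from about 0.4 to 0.825 m from the base axis. Payload 7 kg.
Tool frame: the origin (TCP) lies between the finger pads; the fingertips stand arm.nose_length ahead of it and the grasp point (between the pads) is the TCP (arm.nose_length is the distance from the TCP to the fingertips, in m); x points along the fingers, z is the direction in which the jaws open and shut, and the axes are right-handed (so a half turn about x gives the same grasp; the last joint's range is limited). The gripper opens to 88 mm and grips with 3 to 60 N. Pads are 19 mm wide; open, the fingers measure 130 mm over their backs; the gripper's body (78 mm by 193 mm) begins 47 mm behind the grasp point.
Start: joints at [1.579, 0.359, 0.012, 0, -1.224, -0.288], TCP at [0.186, 0.649, 0.246] pointing down, gripper open.
Joint ranges: [-3.07, 3.07], [-1.43, 2.12], [-1.02, 1.25], [-3.03, 1.67], [-3.05, -0], [-3.03, 3.03]. Speed limits (rad/s): [2.39, 2.39, 3.01, 3.14, 3.14, 3.14].

## Interface

Orientations are given as [roll, pitch, yaw] about the fixed x, y, z axes, in that order (R = Rz(yaw) Ry(pitch) Rx(roll)).
In Python, from station import arm, viewer, spotter gives the robot as it stands.
- The arm moves only by the shell command python3 -m handwheel 'ROWS' [FORCE]. ROWS is a JSON object of lists of equal length, an entry for each row: "gripper": the gripper command: -1 is shut, 1 is fully open, values between are in proportion; "travel": the shift along the world's x, y, z each as a share of 500 mm, from -1 to 1, a list of three; "spin": the turn about the world's z as a share of 45 degrees, from -1 to 1. A call has 1 to 20 rows; each row is the pose to reach, as a shift and turn from the pose commanded when the call began; what a row does not reach only later rows make up. A row lasts 1/10 s, in which the tool goes at most 50 mm and 8.59 degrees, less where a joint would pass 70% of its speed; a pose out of reach is approached as far as the arm can. A call with a number of a shift or a turn outside -1 to 1 is refused whole. A call with a gripper value outside its range is refused whole. The fingers move at their own pace and stop on an object; FORCE is the grip in N (left out, the last holds). Time passes only in rows, so rows that repeat a pose let the fingers close. It gives the time, the measured TCP pose, the force and the opening at its end, in the units of the state.
- arm.get_state(): the state, without advancing time (a new reading comes with each control period).
- viewer.grab_frame(name): name is "scene" or "top" or "wrist"; returns a dict with "pixels" (480x640x3 uint8, blue, green, red), "fx", "fy", "cx", "cy" (pixels), "k1" (the pictures are not rectified: a ray, as slopes to the right and down, at radius r is drawn at 1 + k1 r^2 times it, then the intrinsics apply), "eye" and "attitude" of the camera in the world. Camera axes: x right, y down, z forward; pixel columns grow to the right and rows downward; lengths in m; the calibration is good to about 2 mm. A picture is of the moment at which its call begins. There is no depth.
- arm.job_done(): hands the job in, once; it reports no verdict.
Trained networks look in the newest picture that a camera, given by its name, has taken for a name from the list of things; names that differ only in an ending like _2 or _b are one class to them, and where a whole thing is asked for, a point or a joint stands for the part that bears it (a point fixed in the world has none). Each returns a list of dicts, best first, with "conf" (0 to 1); they miss things now and then, are a little off and sometimes report something else, mostly with a low value. They report only what shows in the picture. A call takes as long as a camera call. They do not tell look-alikes from the thing itself.
- spotter.spot_in(camera, label): "rect" ([left, top, right, bottom] in pixels, round what is visible of it).
- spotter.tip_of(camera, label): "at" ([column, row] in pixels: a listed point, or the origin of a listed thing).
The state is a dict: "t": time; "q": joint angles; "qd": joint speeds; "joint_efforts": joint torques, N m; "eef_pos": TCP position; "ee_rot": TCP orientation; "force": force on the tool from outside, world axes, zero at the start; "moment": the same for the moment, N m; "width": finger opening in m.
Only numpy, scipy, OpenCV 4.12 (cv2) and the standard library are available. Lean on these libraries where they do the work, as an engineer would, in place of code of your own. Each camera call takes 0.05 s, during which the arm holds its last target.

## Task

Somebody left a red drink can on the lid of the label printer: stand it upright in the blue tray first and let go of it. Then take the steel bar at the front of the lid, lift the lid against its spring until the red edge of the lid lies along the yellow marker arm, and finish holding it there with the fingers, still and in line with the marker, so that a colleague can load labels. Do not tip the can over, do not move the yellow arm, and leave the other things on the bench where they are.

Things in the scene. Friction and masses are not known exactly. Their poses are not given: they have to be found in the camera images.
- printer: grey label printer, fixed; housing 200 mm deep (its x) x 220 mm wide (its y) x 110 mm high, wall 8 mm. Origin at the centre of its underside on the bench; its x axis points from the front face (where the bar is, towards the robot) to the hinge at the back, y to its left, z up
- lid (a joint): angle of the lid about its hinge, rad: 0 closed and level, growing as the front edge rises, up to 1.4. The lid weighs about 0.4 kg and a spring always pulls it shut: spring moment about 0.9 N m closed, 1.5 N m at 0.8 rad; with the lid's weight 5 to 11 N are needed upwards at the bar. It falls shut when let go
- lid_bar (a point): middle of the lid's round steel bar, 14 mm in diameter, along the printer's y, 118 mm free between two dark brackets, 48 mm ahead of the housing and the lid's front edge, free below. It moves on a circle of 248 mm radius about the hinge axis: at lid angle a it lies 248 cos(a) mm ahead of it (printer -x) and 248 sin(a) mm above it. x axis: along the lid, to the hinge
- lid_hinge (a point): middle of the lid's hinge axis (along the printer's y), at the back top edge of the housing, 115.5 mm above the bench. The lid is a plate 200 x 220 x 10 mm with a red strip along its left edge
- mark (a joint): angle of the yellow marker arm about the same hinge axis, rad, counted like the lid's angle: the lid is at the mark when the two joint values agree. Set differently each time (0.45 to 0.8); stiff, stays where it is
- mark_tip (a point): yellow tip (35 x 12 x 20 mm) of the marker arm, 205 mm from the hinge axis; the arm lies just outside the left (printer +y) side of the lid, 126 mm from the lid's middle line. x axis: from the tip to the hinge, along the arm
- can_mid (a point): centre (half-way up) of the closed red drink can with silver ends, 60 mm in diameter, 115 mm tall, about 0.35 kg; z axis along the can. It starts upright on the printer's lid (lid top 120.5 mm above the bench)
- tray_in (a point): centre of the inner floor of the blue open tray, fixed; 130 x 130 mm outside, 24 mm high, walls 4 mm, floor 4 mm above the bench. The tray is on the left or on the right of the printer; the other side has a black scale with a steel plate, 32 mm high, which is not to be used
- tape: roll of brown packing tape lying flat, 96 mm across, 48 mm high; a bystander, origin at its underside or middle
- driver: screwdriver with an orange handle lying on the bench; a bystander, origin at its underside or middle
- carton: small cardboard carton 120 x 140 x 100 mm high; a bystander, origin at its underside or middle
- cleaner: green cleaner bottle, 70 mm across, 200 mm tall; a bystander, origin at its underside or middle
- mug: white mug, 80 mm across, 95 mm tall; a bystander, origin at its underside or middle
- jar: amber jar with white cap, 72 mm across, 90 mm tall; a bystander, origin at its underside or middle
Not all that is in view belongs to the job. What is shaped like the part that bears can_mid but pink is not meant.

How it is judged:
On the way, in this order (a step that is already met when the one before it is completed fails the run):
1. the can stands upright in the blue tray, let go, with the lid still shut (x of can_mid in the frame of tray_in between -0.045 and 0.045 m and y of can_mid in the frame of tray_in between -0.045 and 0.045 m and z of can_mid in the frame of tray_in between 0.05 and 0.066 m and angle between can_mid's own z axis and vertical below 0.12 rad and contact force between can and the fingers below 0.1 N and value of joint lid below 0.08 rad and linear speed of can below 0.03 m/s), for 0.2 s.
2. the fingers hold the lid at the yellow marker (angle between the x axis of lid_bar and the x axis of mark_tip, either way round below 0.07 rad and contact force between lid and the fingers above 3 N and velocity of joint lid between -0.08 and 0.08 rad/s), for 0.4 s.
At the end, for the whole second after the job is handed in: The fingers hold the lid still (they bear more than 3 N) within 0.07 rad (4 degrees) of the yellow marker arm, and the can stands upright and released in the blue tray (all of step 2 and x of can_mid in the frame of tray_in between -0.045 and 0.045 m and y of can_mid in the frame of tray_in between -0.045 and 0.045 m and z of can_mid in the frame of tray_in between 0.05 and 0.066 m and angle between can_mid's own z axis and vertical below 0.12 rad and contact force between can and the fingers below 0.1 N and linear speed of can below 0.03 m/s); the arm keeps its last pose, push and grip.
It fails at once if the can is tipped over (angle between can_mid's own z axis and vertical above 0.6 rad).
It fails at once if the yellow marker arm is moved (distance of mark_tip from where it was at the start of the episode above 0.012 m).
It fails at once if another thing on the bench is moved (distance of any of tape, driver, carton, cleaner, mug, jar from where it was at the start of the episode above 0.03 m).
It also fails if it takes over 64 s, if anything falls off the work surface, if the arm or the gripper's body presses on something with over 40 N, if the wrist force passes 120 N, or if a joint passes its speed limit or range.

## Working session

There is one attempt and no reset: what is moved stays moved. The work goes in short steps, Python scripts to look and compute and a shell command to move; the robot and the scene stay as the last step left them, time stands still between calls to the robot, and variables do not carry over. Pictures are saved under pics/ and viewed, and the job is handed in when it is done.

```bash
ls; mkdir -p pics
python3 - <<'E'
from station import arm, viewer, spotter
import cv2
s=arm.get_state(); print({k:s[k] for k in s}); print(arm.nose_length)
for c in ["scene","top","wrist"]:
    f=viewer.grab_frame(c); cv2.imwrite(f"pics/{c}0.png",f["pixels"]); print(c,{k:f[k] for k in f if k!="pixels"})
E
```

```text
pics
{'t': 0.0, 'q': array([ 1.57907569e+00,  3.59363292e-01,  1.10657494e-02, -3.41924123e-04,
       -1.22410324e+00, -2.88065158e-01]), 'qd': array([-1.48628986e-03,  7.92214557e-04, -6.54474546e-06, -1.02977063e-03,
       -1.51000951e-03, -1.36995654e-03]), 'joint_efforts': array([-6.83139187e-04, -5.82720852e+01,  2.93073517e+01,  6.99724406e+00,
        7.07796498e-03, -1.50551791e-04]), 'eef_pos': array([0.18632347, 0.64829924, 0.2446424 ]), 'ee_rot': array([ 0.09037049,  1.56915998, -1.76032807]), 'force': array([ 0.16433169, -0.3390453 ,  0.31564888]), 'moment': array([ 0.00932205, -0.01394293,  0.05791454]), 'width': 0.08710400753174215}
0.019
scene {'fx': 445.7101754715344, 'fy': 445.7101754715344, 'cx': 316.7070318941918, 'cy': 239.16296721855198, 'k1': -0.04348668603541607, 'eye': array([ 1.14925397, -0.15591722,  1.01475065]), 'attitude': array([-2.52794208,  0.00445071,  1.32982614])}
top {'fx': 468.35660324810584, 'fy': 468.35660324810584, 'cx': 319.4007403234436, 'cy': 231.78049756231712, 'k1': 0.014912394360349506, 'eye': array([ 0.31547351, -0.01157198,  1.37356548]), 'attitude': array([-2.96230406, -0.01492   , -1.57278696])}
wrist {'fx': 361.1288430047229, 'fy': 361.1288430047229, 'cx': 319.18688136976704, 'cy': 240.6091074782094, 'k1': -0.03682198947693706, 'eye': array([0.24850865, 0.63072141, 0.38330164]), 'attitude': array([ 2.89552937e+00, -2.35157076e-03, -1.85111461e+00])}
```

View pics/scene0.png

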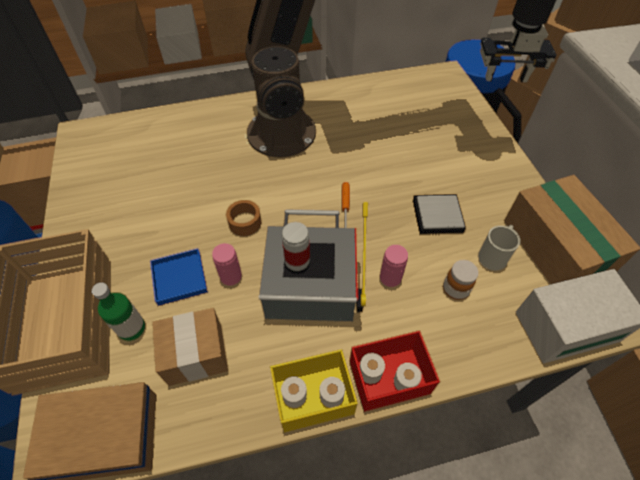

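View pics/top0.png

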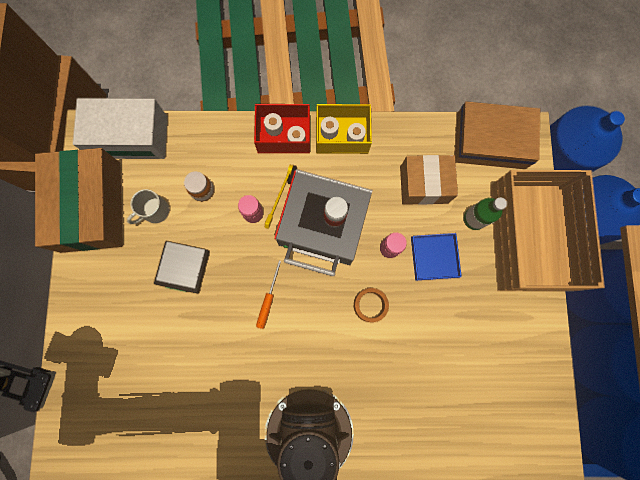

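View pics/wrist0.png

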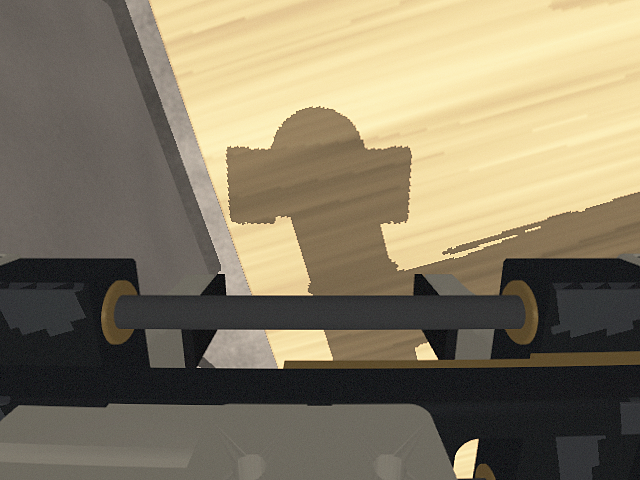

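Run:
```python
from station import arm, viewer, spotter
for c in ["scene","top"]:
    viewer.grab_frame(c)
    for l in ["printer","lid_bar","lid_hinge","mark_tip","can_mid","tray_in","tape","driver","carton","cleaner","mug","jar"]:
        print(c,l,[(round(d["conf"],2),[round(float(x),1) for x in d["at"]]) for d in spotter.tip_of(c,l)[:3]],end=" ")
        if l in("can_mid","mark_tip","lid_bar"): print([(round(d["conf"],2),[round(float(x)) for x in d["rect"]]) for d in spotter.spot_in(c,l)[:3]],end="")
        print()
```

```text
scene printer [(0.9, [309.9, 284.7]), (0.66, [455.7, 290.1]), (0.62, [303.4, 296.7])] 
scene lid_bar [(0.73, [314.3, 208.2])] [(0.72, [261, 210, 357, 301]), (0.58, [359, 202, 367, 308])]
scene lid_hinge [(0.72, [306.2, 300.6]), (0.25, [314.0, 209.8])] 
scene mark_tip [(0.67, [368.0, 207.4])] [(0.89, [365, 202, 368, 311]), (0.46, [340, 182, 349, 225])]
scene can_mid [(0.87, [225.7, 263.6]), (0.77, [392.2, 266.6]), (0.68, [295.0, 243.5])] [(0.84, [213, 245, 242, 286]), (0.73, [280, 222, 308, 274])]
scene tray_in [(0.87, [175.6, 276.2]), (0.46, [368.5, 208.6])] 
scene tape [(0.78, [244.9, 223.0]), (0.64, [344.8, 212.5])] 
scene driver [(0.55, [345.9, 213.1])] 
scene carton [(0.57, [201.1, 356.2]), (0.52, [295.9, 247.2])] 
scene cleaner [(0.7, [137.0, 329.6])] 
scene mug [(0.69, [491.2, 258.8]), (0.48, [306.2, 299.2])] 
scene jar [(0.81, [454.4, 289.6])] 
top printer [(0.71, [320.4, 220.4]), (0.26, [332.5, 179.7])] 
top lid_bar [(0.86, [308.5, 268.1]), (0.35, [156.1, 211.3])] [(0.95, [271, 170, 373, 274])]
top lid_hinge [(0.63, [436.5, 257.5]), (0.55, [335.1, 181.1])] 
top mark_tip [(0.7, [306.7, 269.1]), (0.55, [269.1, 220.5]), (0.19, [267.9, 293.6])] [(0.73, [263, 167, 293, 227])]
top can_mid [(0.89, [393.3, 246.4]), (0.81, [251.1, 207.6]), (0.27, [419.5, 185.0])] [(0.89, [381, 232, 409, 257]), (0.86, [237, 194, 260, 222]), (0.72, [321, 198, 348, 228])]
top tray_in [(0.65, [433.9, 256.2]), (0.35, [422.3, 187.3])] 
top tape [(0.93, [369.3, 303.5])] 
top driver [(0.84, [269.0, 294.0]), (0.41, [203.2, 189.2])] 
top carton [(0.7, [434.7, 258.5]), (0.67, [419.8, 184.6])] 
top cleaner [(0.91, [476.2, 222.5]), (0.47, [331.9, 212.7])] 
top mug [(0.84, [156.6, 211.3]), (0.39, [320.1, 221.6]), (0.18, [437.1, 256.5])] 
top jar [(0.57, [198.3, 187.4])]
```

Candidates for the can: red (scene 295,247, on the lid), and pink ones at (226,264) and (393,267) on the bench. The red one on the lid fits; I'll confirm in a crop.

```bash
cat > h.py <<'E'
import numpy as np, cv2
from scipy.spatial.transform import Rotation as R
from scipy.optimize import least_squares
def cam(f):
    K=np.array([[f["fx"],0,f["cx"]],[0,f["fy"],f["cy"]],[0,0,1.]]); D=np.array([f["k1"],0,0,0.])
    return K,D,R.from_euler('xyz',f["attitude"]).as_matrix(),np.array(f["eye"])
def proj(f,P):
    K,D,A,e=cam(f); P=(np.atleast_2d(P)-e)@A
    return cv2.projectPoints(P,np.zeros(3),np.zeros(3),K,D)[0][:,0]
def onz(f,uv,z):
    K,D,A,e=cam(f); u=cv2.undistortPoints(np.array([[uv]],float),K,D)[0,0]
    d=A@np.array([u[0],u[1],1]); return e+d*(z-e[2])/d[2]
def tri(fs,uvs):
    M=np.zeros((3,3));b=np.zeros(3)
    for f,uv in zip(fs,uvs):
        K,D,A,e=cam(f); u=cv2.undistortPoints(np.array([[uv]],float),K,D)[0,0]
        d=A@np.array([u[0],u[1],1]); d/=np.linalg.norm(d); Q=np.eye(3)-np.outer(d,d); M+=Q;b+=Q@e
    return np.linalg.solve(M,b)
E
python3 - <<'E'
from station import viewer
import cv2
from h import *
s=viewer.grab_frame("scene"); t=viewer.grab_frame("top")
for n,f,(a,b,c,d) in [("s",s,(150,180,410,330)),("t",t,(235,150,475,290))]:
    cv2.imwrite(f"pics/crop_{n}.png",cv2.resize(f["pixels"][b:d,a:c],None,fx=3,fy=3,interpolation=cv2.INTER_CUBIC))
for l,a,b in [("bar",(314.3,208.2),(308.5,268.1)),("tray",(175.6,276.2),(433.9,256.2)),("can",(295,243.5),(335,213)),("hinge",(306.2,300.6),(335.1,181.1)),("tip",(368,207.4),(269.1,220.5))]:
    print(l,tri([s,t],[a,b]).round(4))
E
```

```text
bar [0.4438 0.0027 0.126 ]
tray [ 0.4895 -0.3731  0.0125]
can [ 0.5805 -0.0705  0.1849]
hinge [ 0.6888 -0.0733  0.1103]
tip [0.5528 0.1014 0.2291]
```

View pics/crop_s.png

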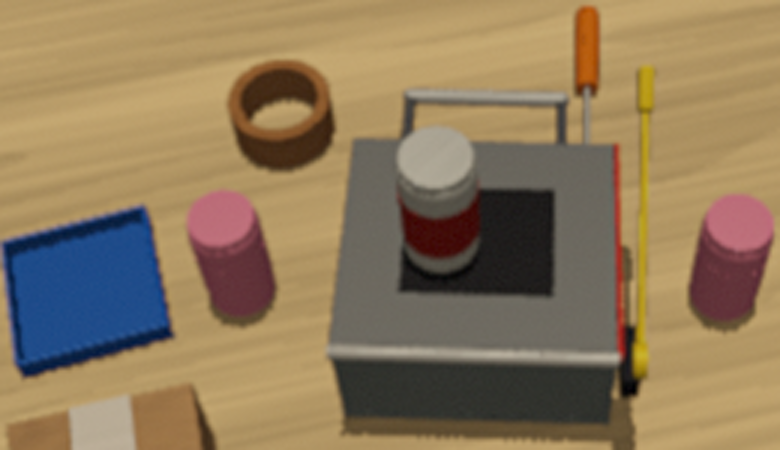

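View pics/crop_t.png

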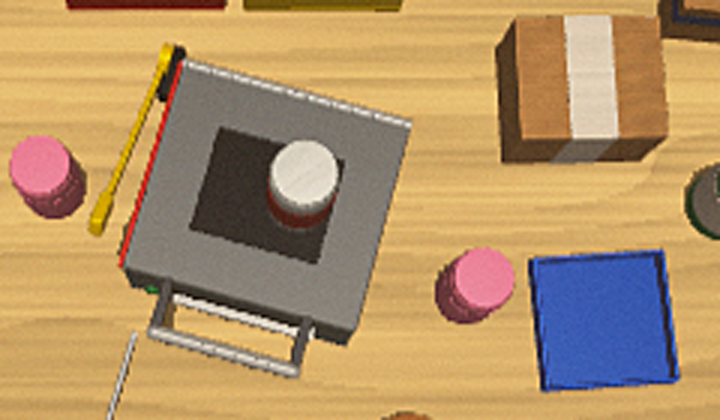

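Run:
```python
from station import viewer
from h import *
s=viewer.grab_frame("scene"); t=viewer.grab_frame("top")
c=lambda x,y:(150+x/3,180+y/3)
d=lambda x,y:(235+x/3,150+y/3)
P=lambda l,f,uv,z:print(l,onz(f,uv,z).round(4))
P("barS",s,c(486,98),.1155);P("barT",t,d(224,354),.1155)
P("barTl",t,d(150,335),.1155);P("barTr",t,d(298,374),.1155)
P("barSl",s,c(566,100),.1155);P("barSr",s,c(407,96),.1155)
P("canS",s,c(436,152),.2355);P("canT",t,d(304,172),.2355)
print("tip",tri([s,t],[c(646,88),d(101,214)]))
P("lid",s,c(354,140),.1205);P("lid",s,c(617,146),.1205)
P("lidT",t,d(121,266),.1205);
P("hingeTl",t,d(181,63),.1205);P("hingeTr",t,d(410,123),.1205)
for l,q in [("trayT",[(529,258),(664,250),(679,381),(542,391)])]:
    a=[onz(t,d(*x),.024) for x in q]; print(np.round(a,3),np.mean(a,0))
a=[onz(s,c(*x),.024) for x in [(145,208),(5,243),(22,372),(172,332)]]; print(np.round(a,3),np.mean(a,0))
# pink & bystanders
P("pinkT",t,d(484,278),.115);P("pinkS",s,c(224,217),.115)
P("pink2T",t,d(41,163),.115)
P("driverT",t,(269,294),.015);P("drvTip",t,d(135,335),.005);P("drvend",t,(262,327),.015);P("tape",t,(371,305),.03)
```

```text
barS [ 0.4492 -0.0005  0.1155]
barT [ 0.4444 -0.0044  0.1155]
barTl [0.4615 0.0621 0.1155]
barTr [ 0.4264 -0.0707  0.1155]
barSl [0.4679 0.0656 0.1155]
barSr [ 0.4306 -0.0659  0.1155]
canS [ 0.5823 -0.0679  0.2355]
canT [ 0.5837 -0.0713  0.2355]
tip [0.55131177 0.0998179  0.22130492]
lid [ 0.4699 -0.1188  0.1205]
lid [0.529  0.0925 0.1205]
lidT [0.5235 0.0887 0.1205]
hingeTl [0.7143 0.0359 0.1205]
hingeTr [ 0.6573 -0.1756  0.1205]
[[ 0.548 -0.302  0.024]
 [ 0.556 -0.434  0.024]
 [ 0.428 -0.442  0.024]
 [ 0.418 -0.309  0.024]] [ 0.48727533 -0.37176052  0.024     ]
[[ 0.426 -0.31   0.024]
 [ 0.434 -0.435  0.024]
 [ 0.566 -0.425  0.024]
 [ 0.558 -0.3    0.024]] [ 0.49601003 -0.36746903  0.024     ]
pinkT [ 0.5136 -0.2404  0.115 ]
pinkS [ 0.5168 -0.2346  0.115 ]
pink2T [0.6202 0.1638 0.115 ]
driverT [0.3799 0.1129 0.015 ]
drvTip [0.4744 0.0832 0.005 ]
drvend [0.2871 0.131  0.015 ]
tape [ 0.3478 -0.1782  0.03  ]
```

Run:
```python
from station import arm,viewer
from h import *
t=viewer.grab_frame("top"); s=arm.get_state(); print(s["t"],s["eef_pos"],s["force"])
A=R.from_euler('xyz',s["ee_rot"]).as_matrix(); print(A.round(3)); 
z=A[:,2]; print("jaw az deg",np.degrees(np.arctan2(z[1],z[0])))
print("cleaner",onz(t,(476,222),0),onz(t,(500,204),.2),"carton",onz(t,(420,185),0))
```

```text
2.0 [0.18639912 0.64873142 0.24557164] [ 0.75007705 -0.2939493  -0.79867412]
[[ 0.     0.961 -0.276]
 [-0.    -0.276 -0.961]
 [-1.     0.     0.   ]]
jaw az deg -106.02782807302991
cleaner [ 0.59457648 -0.50285262  0.        ] [ 0.60143559 -0.49634788  0.2       ] carton [ 0.70930209 -0.33903968  0.        ]
```

```bash
python3 -m handwheel '{"gripper":[1,1,1,1,1,1,1,1,1,1,1,1,1,1],"travel":[[0,0,0.1],[0,0,0.2],[0.05,-0.09,0.2],[0.1,-0.18,0.2],[0.15,-0.27,0.2],[0.2,-0.36,0.2],[0.25,-0.45,0.2],[0.3,-0.54,0.2],[0.35,-0.63,0.2],[0.4,-0.72,0.2],[0.45,-0.81,0.2],[0.5,-0.9,0.2],[0.5,-0.9,0.2],[0.5,-0.9,0.2]],"spin":[0,0,-0.1,-0.2,-0.3,-0.4,-0.5,-0.6,-0.7,-0.8,-0.9,-1,-1,-1]}'
python3 -m handwheel '{"gripper":[1,1,1,1,1,1,1,1,1,1],"travel":[[0.05,-0.09,0],[0.1,-0.18,0],[0.15,-0.27,0],[0.2,-0.36,0],[0.25,-0.45,0],[0.294,-0.538,0],[0.294,-0.538,0],[0.294,-0.538,0],[0.294,-0.538,0],[0.294,-0.538,0]],"spin":[-0.18,-0.36,-0.54,-0.72,-0.9,-0.984,-0.984,-0.984,-0.984,-0.984]}'
python3 - <<'E'
from station import viewer,arm
import cv2
from h import *
f=viewer.grab_frame("wrist"); cv2.imwrite("pics/w1.png",f["pixels"])
s=arm.get_state(); print(s["eef_pos"],s["ee_rot"],s["force"],s["q"].round(2))
A=R.from_euler('xyz',s["ee_rot"]).as_matrix(); print(np.degrees(np.arctan2(A[1,2],A[0,2])))
print(proj(f,[[.583,-.07,.2355],s["eef_pos"]]))
E
```

```text
t: 3.4
eef_pos: [0.4372, 0.1966, 0.3458]
ee_rot: [3.104, 1.57, 0.464]
force: [-0.2, 0.0, -0.3]
width: 0.0874
t: 4.4
eef_pos: [0.5831, -0.0688, 0.3459]
ee_rot: [-2.411, 1.57, 0.466]
force: [0.0, 0.1, -0.1]
width: 0.0876
[ 0.58312553 -0.06880377  0.34603977] [-2.51184535  1.56994472  0.36480504] [-0.72045498  0.62819805 -1.27865399] [ 0.22  0.17 -0.02 -0.   -1.38 -0.48]
164.81991629860525
[[318.29727526 242.72058502]
 [318.04213972 311.54972499]]
```

View pics/w1.png

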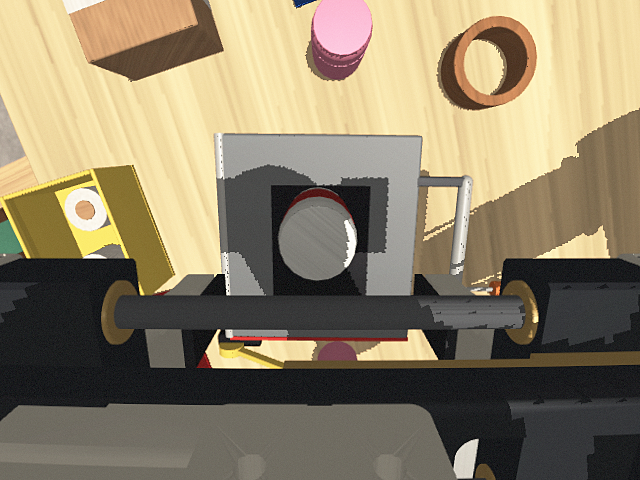

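Run:
```python
from station import viewer
from h import *
f=viewer.grab_frame("wrist")
print("can",onz(f,(317.3,238),.2355))
a=onz(f,(465,185),.1155);b=onz(f,(458,265),.1155);print("bar line",a,b,np.degrees(np.arctan2((b-a)[0],(b-a)[1])))
x=np.array([.9646,-.2639]);
h=np.array([.686,-.069]); print("dist to hinge", (h-a[:2])@x,(h-b[:2])@x)
c=onz(f,(421,137),.1205);d=onz(f,(408,340),.1205);print(c,d)
print("end of bar",onz(f,(471,177),.1155))
```

```text
can [ 0.58281563 -0.07348764  0.2355    ]
bar line [ 0.43092759 -0.05974195  0.1155    ] [0.45269381 0.02309762 0.1155    ] 14.721788136928552
dist to hinge 0.24848604901479232 0.2493517082970053
[ 0.466533   -0.11796779  0.1205    ] [0.52360321 0.09363372 0.1205    ]
end of bar [ 0.42357481 -0.06615325  0.1155    ]
```

```bash
python3 -m handwheel '{"gripper":[1,1,1,1,1,1,1,1],"travel":[[0,-0.006,-0.06],[0,-0.006,-0.12],[0,-0.006,-0.18],[0,-0.006,-0.24],[0,-0.006,-0.27],[0,-0.006,-0.292],[0,-0.006,-0.292],[0,-0.006,-0.292]],"spin":[0,0,0,0,0,0,0,0]}' 30
python3 -m handwheel '{"gripper":[-1,-1,-1,-1,-1,-1,-1,-1,-1,-1,-1,-1],"travel":[[0,0,0],[0,0,0],[0,0,0],[0,0,0],[0,0,0],[0,0,0],[0,0,0],[0,0,0],[0,0,0],[0,0,0],[0,0,0],[0,0,0]],"spin":[0,0,0,0,0,0,0,0,0,0,0,0]}' 30
```

```text
t: 5.3
eef_pos: [0.5839, -0.0729, 0.2005]
ee_rot: [-2.988, 1.57, -0.113]
force: [0.1, 0.4, -0.0]
width: 0.0874
t: 6.5
eef_pos: [0.5836, -0.0733, 0.1999]
ee_rot: [-3.102, 1.57, -0.227]
force: [-0.4, 1.1, 4.3]
width: 0.0598
```

```bash
python3 -m handwheel '{"gripper":[-1,-1,-1,-1,-1,-1,-1,-1,-1,-1,-1,-1,-1,-1,-1,-1,-1],"travel":[[0,0,0.03],[0,0,0.08],[0,0,0.14],[-0.01,-0.03,0.14],[-0.03,-0.09,0.14],[-0.05,-0.16,0.14],[-0.07,-0.23,0.14],[-0.09,-0.3,0.14],[-0.11,-0.37,0.14],[-0.13,-0.44,0.14],[-0.155,-0.5,0.14],[-0.17,-0.55,0.14],[-0.18,-0.58,0.14],[-0.184,-0.594,0.14],[-0.184,-0.594,0.14],[-0.184,-0.594,0.14],[-0.184,-0.594,0.14]],"spin":[0,0,0,0,0,0,0,0,0,0,0,0,0,0,0,0,0]}'
python3 - <<'E'
from station import viewer,arm
import cv2
f=viewer.grab_frame("scene"); cv2.imwrite("pics/s2.png",f["pixels"])
f=viewer.grab_frame("top"); cv2.imwrite("pics/t2.png",f["pixels"])
s=arm.get_state();print(s["eef_pos"],s["width"])
E
```

```text
t: 8.2
eef_pos: [0.4919, -0.3693, 0.2695]
ee_rot: [-1.783, 1.571, 1.092]
force: [0.5, 0.4, -2.9]
width: 0.0595
[ 0.49183735 -0.36941807  0.26966366] 0.059770924350353506
```

View pics/s2.png

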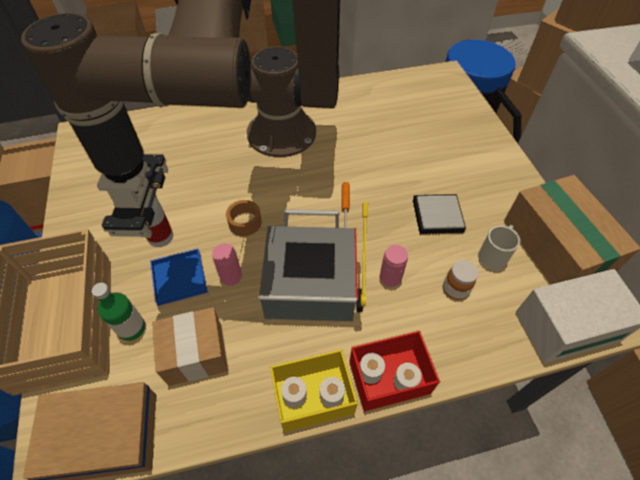

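View pics/t2.png

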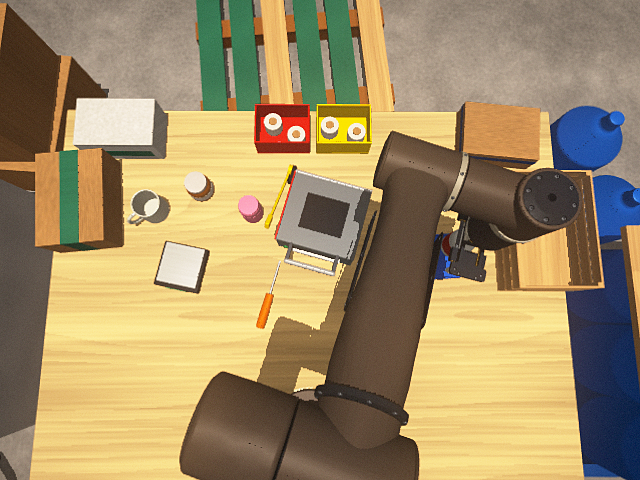

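```bash
python3 -m handwheel '{"gripper":[-1,-1,-1,-1,-1,-1,-1,-1,-1,-1,-1,-1],"travel":[[0,0,-0.04],[0,0,-0.1],[0,0,-0.16],[0,0,-0.22],[0,0,-0.27],[0,0,-0.31],[0,0,-0.335],[0,0,-0.35],[0,0,-0.358],[0,0,-0.366],[0,0,-0.371],[0,0,-0.371]],"spin":[0,0,0,0,0,0,0,0,0,0,0,0]}'
```

```text
t: 9.5
eef_pos: [0.4915, -0.3703, 0.0843]
ee_rot: [3.127, 1.57, -0.282]
force: [-0.2, 0.9, -2.8]
width: 0.0595
```

```bash
python3 -m handwheel '{"gripper":[-1,-1,-1,-1],"travel":[[0,0,-0.001],[0,0,-0.002],[0,0,-0.002],[0,0,-0.002]],"spin":[0,0,0,0]}'
python3 -m handwheel '{"gripper":[-1,-1,-1],"travel":[[0,0,-0.001],[0,0,-0.002],[0,0,-0.002]],"spin":[0,0,0]}'
```

```text
t: 9.9
eef_pos: [0.4917, -0.3705, 0.0836]
ee_rot: [2.799, 1.57, -0.61]
force: [-2.3, 0.6, 1.3]
width: 0.0594
t: 10.2
eef_pos: [0.4917, -0.3705, 0.0836]
ee_rot: [2.623, 1.57, -0.786]
force: [-2.4, 1.8, 10.0]
width: 0.0592
```

Touched down. Release, back straight up.

```bash
python3 -m handwheel '{"gripper":[1,1,1,1,1,1,1,1,1,1],"travel":[[0,0,0.001],[0,0,0.001],[0,0,0.001],[0,0,0.001],[0,0,0.001],[0,0,0.001],[0,0,0.001],[0,0,0.001],[0,0,0.001],[0,0,0.001]],"spin":[0,0,0,0,0,0,0,0,0,0]}'
python3 -m handwheel '{"gripper":[1,1,1,1,1,1,1,1],"travel":[[0,0,0.03],[0,0,0.08],[0,0,0.15],[0,0,0.24],[0,0,0.32],[0,0,0.38],[0,0,0.38],[0,0,0.38]],"spin":[0,0,0,0,0,0,0,0]}'
python3 - <<'E'
from station import viewer,arm
import cv2
f=viewer.grab_frame("scene"); cv2.imwrite("pics/s3.png",cv2.resize(f["pixels"][180:330,90:350],None,fx=3,fy=3))
f=viewer.grab_frame("wrist"); cv2.imwrite("pics/w3.png",f["pixels"])
E
```

```text
t: 11.2
eef_pos: [0.4914, -0.3703, 0.0826]
ee_rot: [0.576, 1.571, -2.833]
force: [-0.0, 0.1, 0.9]
width: 0.0877
t: 12.0
eef_pos: [0.4915, -0.3702, 0.2732]
ee_rot: [-2.98, 1.569, -0.106]
force: [-0.0, -0.1, -0.5]
width: 0.0875
```

View pics/s3.png

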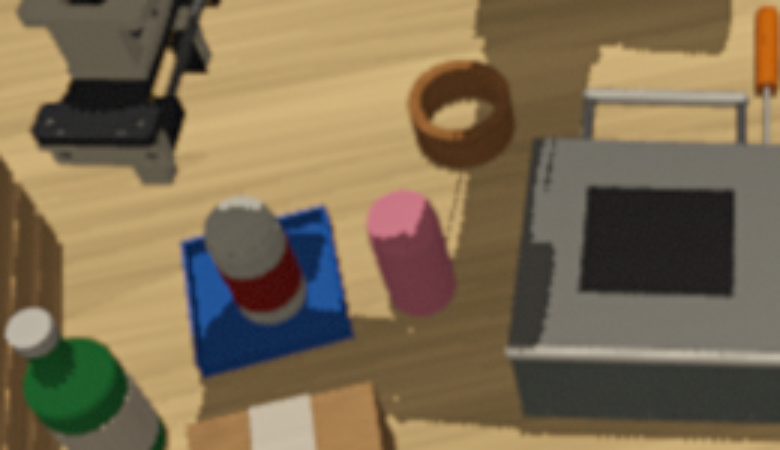

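View pics/w3.png

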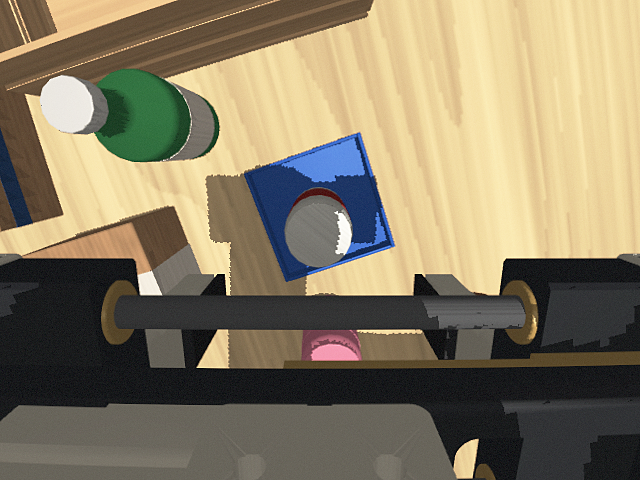

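```bash
python3 -m handwheel '{"gripper":[1,1,0.8,0.6,0.4,0.2,0,-0.2,-0.2,-0.2,-0.2,-0.2,-0.2],"travel":[[-0.008,0.06,0],[-0.016,0.14,0],[-0.024,0.22,0],[-0.034,0.3,0],[-0.044,0.38,0],[-0.054,0.46,0],[-0.064,0.54,0],[-0.072,0.61,0],[-0.08,0.67,0],[-0.086,0.71,0],[-0.09,0.733,0],[-0.09,0.733,0],[-0.09,0.733,0]],"spin":[0,0,0,0,0,0,0,0,0,0,0,0,0]}'
python3 - <<'E'
from station import viewer,arm
import cv2
from h import *
f=viewer.grab_frame("wrist"); cv2.imwrite("pics/w4.png",f["pixels"])
s=arm.get_state(); e=s["eef_pos"]; print(e,s["width"])
A=R.from_euler('xyz',s["ee_rot"]).as_matrix(); print(np.degrees(np.arctan2(A[1,2],A[0,2])))
y=np.array([.2615,.9652]); b=np.array([.446,-.0035])
print(proj(f,[[*(b+k*y),.1155] for k in(-.06,-.03,0,.03,.06)]))
E
```

```text
t: 13.4
eef_pos: [0.4463, -0.004, 0.272]
ee_rot: [0.727, 1.57, -2.682]
force: [0.4, -0.3, -0.7]
width: 0.0348
[ 0.44634563 -0.0043284   0.27214267] 0.03532869113818293
164.6742638712282
[[318.72513225 157.75754711]
 [318.83040696 195.30150354]
 [318.93108432 231.14472722]
 [319.02725135 265.3269772 ]
 [319.11902619 297.89790028]]
```

View pics/w4.png

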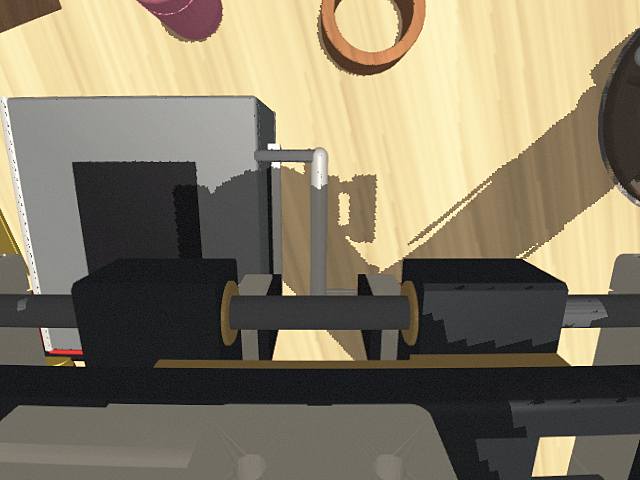

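```bash
python3 -m handwheel '{"gripper":[-0.2,-0.2,-0.2,-0.2,-0.2,-0.2,-0.2,-0.2,-0.2],"travel":[[0,0,-0.04],[0,0,-0.1],[0,0,-0.16],[0,0,-0.22],[0,0,-0.26],[0,0,-0.29],[0,0,-0.315],[0,0,-0.315],[0,0,-0.315]],"spin":[0,0,0,0,0,0,0,0,0]}' 45
python3 -m handwheel '{"gripper":[-1,-1,-1,-1,-1,-1,-1],"travel":[[0,0,0],[0,0,0],[0,0,0],[0,0,0],[0,0,0],[0,0,0],[0,0,0]],"spin":[0,0,0,0,0,0,0]}' 45
```

```text
t: 14.35
eef_pos: [0.4466, -0.0045, 0.1151]
ee_rot: [1.037, 1.57, -2.372]
force: [-0.2, 0.4, -0.3]
width: 0.0352
t: 15.05
eef_pos: [0.447, -0.0037, 0.1154]
ee_rot: [-2.857, 1.57, 0.018]
force: [3.4, -3.1, 2.3]
width: 0.0129
```

```bash
python3 -m handwheel '{"gripper":[-1,-1,-1,-1,-1,-1,-1,-1,-1,-1,-1],"travel":[[0.0006,-0.0002,0.025],[0.0024,-0.0006,0.05],[0.0054,-0.0015,0.074],[0.0095,-0.0026,0.0985],[0.015,-0.004,0.123],[0.0214,-0.0058,0.1466],[0.029,-0.008,0.17],[0.038,-0.0103,0.193],[0.048,-0.013,0.216],[0.048,-0.013,0.216],[0.048,-0.013,0.216]],"spin":[0,0,0,0,0,0,0,0,0,0,0]}' 45
python3 - <<'E'
from station import viewer,arm
import cv2
f=viewer.grab_frame("scene"); cv2.imwrite("pics/s5.png",f["pixels"]); cv2.imwrite("pics/s5c.png",cv2.resize(f["pixels"][150:330,230:430],None,fx=3.3,fy=3.3,interpolation=2))
g=viewer.grab_frame("top"); cv2.imwrite("pics/t5c.png",cv2.resize(g["pixels"][150:290,235:395],None,fx=4,fy=4,interpolation=2))
s=arm.get_state();print(s["eef_pos"],s["force"],s["width"])
E
```

```text
t: 16.15
eef_pos: [0.469, -0.0101, 0.2221]
ee_rot: [0.089, 1.568, 2.963]
force: [-3.7, 4.7, -6.6]
width: 0.0123
[ 0.46891282 -0.0101179   0.22190093] [-3.96012184  3.35760829 -5.38397923] 0.012924114941850967
```

View pics/s5c.png

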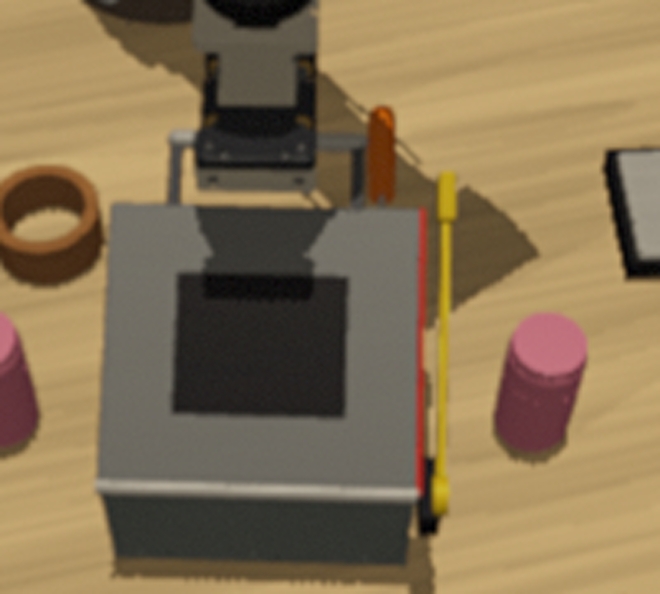

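View pics/t5c.png

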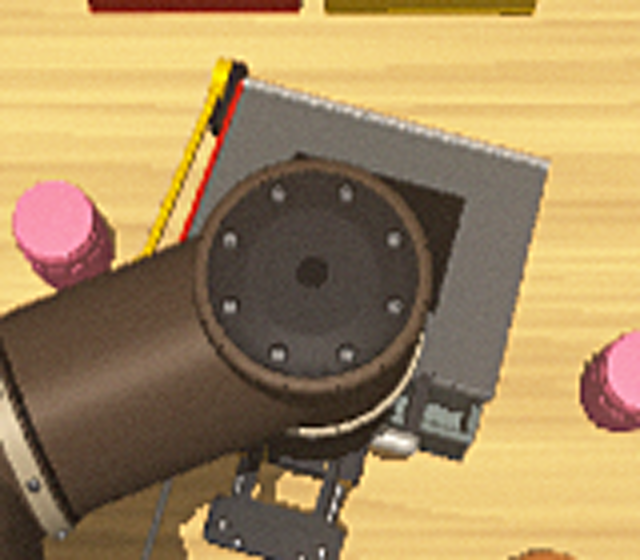

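View pics/s5.png

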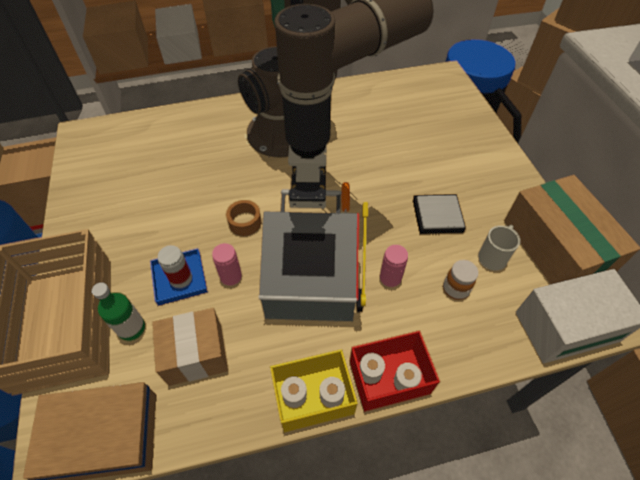

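Run:
```python
from station import viewer
from h import *
s=viewer.grab_frame("scene"); t=viewer.grab_frame("top")
yaw=np.radians(-15.1); X=np.array([np.cos(yaw),np.sin(yaw),0]);Y=np.array([-np.sin(yaw),np.cos(yaw),0]);Z=np.array([0,0,1.])
H=np.array([.446,-.0037,.1155])+.248*X; print(H)
pt=lambda r,a,y,n=0: H+y*Y-X*(r*np.cos(a)-0)+Z*r*np.sin(a)+n*(np.sin(a)*X+np.cos(a)*Z)
for a in(.4,.44,.48): print("lid corner S",a,proj(s,[pt(.2,a,.11,.005),pt(.2,a,-.11,.005)]).round(1).tolist())
for a in(.5,.53,.56,.6): print("tip",a,proj(s,[pt(.205,a,.126),pt(.2225,a,.126),pt(.1875,a,.126)]).round(1).tolist(),proj(t,[pt(.205,a,.126)]).round(1).tolist())
print("obs S (365.5,209.7) ends (365.5,202.1),(365.5,216.7); T (268.7,221.3)")
```

```text
[ 0.68543721 -0.06830512  0.1155    ]
lid corner S 0.4 [[356.1, 212.6], [262.3, 211.2]]
lid corner S 0.44 [[356.3, 211.8], [261.8, 210.4]]
lid corner S 0.48 [[356.6, 211.2], [261.4, 209.8]]
tip 0.5 [[363.5, 209.2], [363.5, 201.8], [363.5, 216.7]] [[268.0, 224.4]]
tip 0.53 [[363.7, 208.8], [363.8, 201.2], [363.7, 216.4]] [[268.1, 222.8]]
tip 0.56 [[364.0, 208.4], [364.1, 200.8], [363.9, 216.1]] [[268.3, 221.2]]
tip 0.6 [[364.3, 208.0], [364.4, 200.3], [364.2, 215.8]] [[268.5, 218.9]]
obs S (365.5,209.7) ends (365.5,202.1),(365.5,216.7); T (268.7,221.3)
```

```bash
python3 -m handwheel '{"gripper":[-1,-1,-1,-1,-1,-1,-1,-1],"travel":[[0.006,-0.0016,0.012],[0.012,-0.003,0.024],[0.018,-0.005,0.035],[0.0244,-0.0065,0.046],[0.0244,-0.0065,0.046],[0.0244,-0.0065,0.046],[0.0244,-0.0065,0.046],[0.0244,-0.0065,0.046]],"spin":[0,0,0,0,0,0,0,0]}' 45
python3 - <<'E'
from station import viewer,arm
import cv2
from h import *
f=viewer.grab_frame("scene"); cv2.imwrite("pics/s6c.png",cv2.resize(f["pixels"][180:320,330:400],None,fx=4.2,fy=4.2,interpolation=2))
g=viewer.grab_frame("top"); cv2.imwrite("pics/t6c.png",cv2.resize(g["pixels"][150:290,235:395],None,fx=4,fy=4,interpolation=2))
w=viewer.grab_frame("wrist"); cv2.imwrite("pics/w6.png",w["pixels"])
s=arm.get_state();e=s["eef_pos"];print(e,s["force"],s["width"],"a",np.arcsin((e[2]-.1155)/.248))
print(spotter.tip_of("scene","mark_tip")) if 0 else None
E
```

```text
t: 17.15
eef_pos: [0.4801, -0.0133, 0.2446]
ee_rot: [0.17, 1.566, 3.044]
force: [-8.0, 5.4, -4.0]
width: 0.0128
[ 0.480057   -0.01327906  0.24462432] [-8.78494252  5.53784042 -2.86335849] 0.012286045502935198 a 0.5476268527474385
```

View pics/s6c.png

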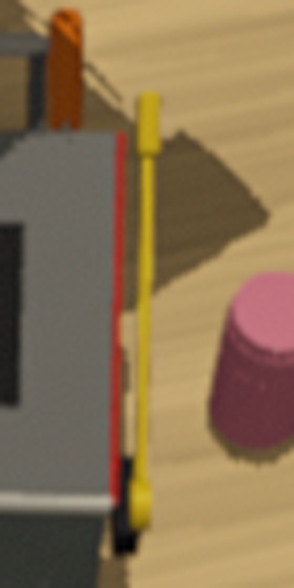

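View pics/t6c.png

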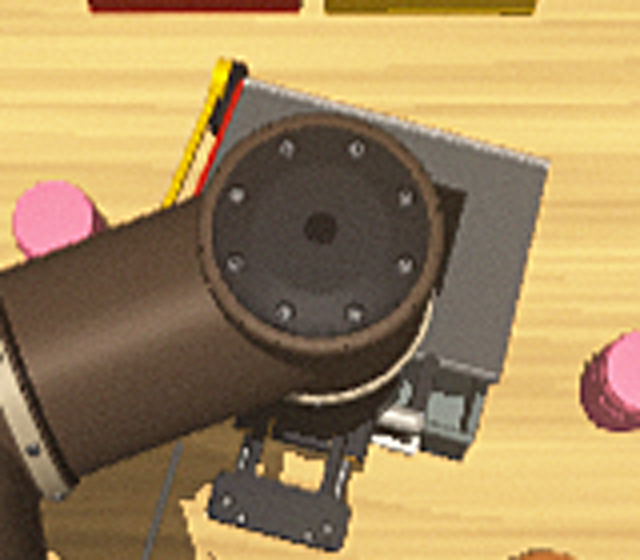

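View pics/w6.png

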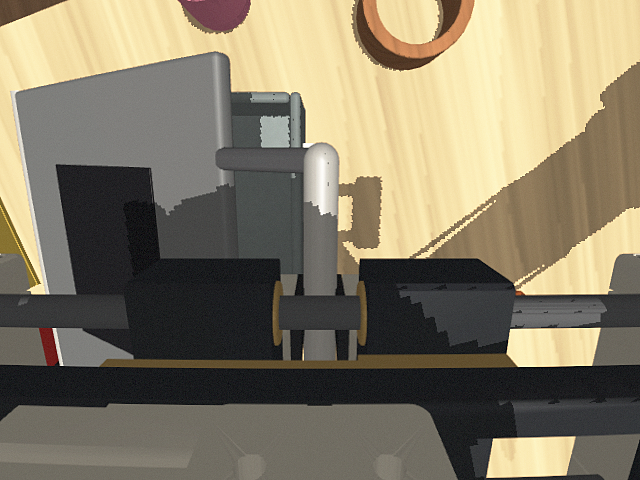

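Run:
```python
from station import viewer
from h import *
s=viewer.grab_frame("scene"); t=viewer.grab_frame("top")
s0=cv2.imread("pics/scene0.png"); t0=cv2.imread("pics/top0.png")
for n,im,(a,b,c,d) in [("s",s0,(355,195,375,315)),("t",t0,(258,160,300,232))]:
    hsv=cv2.cvtColor(im,cv2.COLOR_BGR2HSV)[b:d,a:c]
    m=(hsv[...,0]>18)&(hsv[...,0]<34)&(hsv[...,1]>190)&(hsv[...,2]>90)
    k,l,st,ce=cv2.connectedComponentsWithStats(m.astype(np.uint8),connectivity=8); i=1+np.argmax(st[1:,4])
    ys,xs=np.nonzero(l==i); xs=xs+a;ys=ys+b
    print(n,st[i],"rows",ys.min(),ys.max())
    for r in range(ys.min(),ys.max()+1,1 if n=="t" else 4): print((r,xs[ys==r].min(),xs[ys==r].max()),end=" ")
    print()
yaw=np.radians(-15.1); X=np.array([np.cos(yaw),np.sin(yaw),0]);Y=np.array([-np.sin(yaw),np.cos(yaw),0]);Z=np.array([0,0,1.])
H=np.array([.446,-.0037,.1155])+.248*X
def box(a,r0,r1,h):
    return np.array([H+(.126+dy)*Y-X*r*np.cos(a)+Z*r*np.sin(a)+n*(np.sin(a)*X+np.cos(a)*Z) for dy in(-.006,.006) for r in(r0,r1) for n in(-h,h)])
for a in(.45,.5,.53,.56,.6,.65):
    for n,f in(("s",s),("t",t)):
        p=proj(f,box(a,.1875,.2225,.01)); print(a,n,p.min(0).round(1),p.max(0).round(1),end=" | ")
    print(proj(t,[H+.126*Y]).round(1))
```

```text
s [  6   7   7 104 241] rows 202 305
(202, np.int64(365), np.int64(366)) (206, np.int64(363), np.int64(366)) (210, np.int64(363), np.int64(366)) (214, np.int64(363), np.int64(367)) (218, np.int64(364), np.int64(365)) (222, np.int64(364), np.int64(365)) (226, np.int64(364), np.int64(365)) (230, np.int64(364), np.int64(365)) (234, np.int64(364), np.int64(365)) (238, np.int64(364), np.int64(365)) (242, np.int64(364), np.int64(364)) (246, np.int64(364), np.int64(364)) (250, np.int64(364), np.int64(364)) (254, np.int64(364), np.int64(364)) (258, np.int64(364), np.int64(364)) (262, np.int64(364), np.int64(364)) (266, np.int64(363), np.int64(364)) (270, np.int64(363), np.int64(364)) (274, np.int64(363), np.int64(364)) (278, np.int64(363), np.int64(364)) (282, np.int64(363), np.int64(364)) (286, np.int64(363), np.int64(364)) (290, np.int64(362), np.int64(363)) (294, np.int64(361), np.int64(364)) (298, np.int64(361), np.int64(364)) (302, np.int64(361), np.int64(364)) 
t [  7   5  28  64 212] rows 165 228
(165, np.int64(289), np.int64(292)) (166, np.int64(289), np.int64(292)) (167, np.int64(28
[... 2051 characters left out ...]
65), np.int64(269)) (225, np.int64(265), np.int64(268)) (226, np.int64(265), np.int64(268)) (227, np.int64(265), np.int64(268)) (228, np.int64(267), np.int64(267)) 
0.45 s [360.2 201.7] [366.1 218.4] | 0.45 t [263.4 218.6] [272.2 235. ] | [[289.2 170.2]]
0.5 s [360.5 200.9] [366.6 217.5] | 0.5 t [263.5 216.2] [272.5 232.6] | [[289.2 170.2]]
0.53 s [360.7 200.5] [366.8 217. ] | 0.53 t [263.6 214.6] [272.7 231. ] | [[289.2 170.2]]
0.56 s [360.9 200.1] [367.1 216.6] | 0.56 t [263.7 213. ] [272.8 229.4] | [[289.2 170.2]]
0.6 s [361.2 199.8] [367.5 216.1] | 0.6 t [263.9 210.8] [273.1 227.1] | [[289.2 170.2]]
0.65 s [361.5 199.7] [368.  215.7] | 0.65 t [264.2 207.9] [273.6 224. ] | [[289.2 170.2]]
```

```bash
python3 -m handwheel '{"gripper":[-1,-1,-1,-1,-1,-1,-1,-1],"travel":[[0,0,0],[0,0,0],[0,0,0],[0,0,0],[0,0,0],[0,0,0],[0,0,0],[0,0,0]],"spin":[0,0,0,0,0,0,0,0]}' 45
python3 - <<'E'
from station import viewer,arm
import cv2
f=viewer.grab_frame("scene"); cv2.imwrite("pics/s7.png",f["pixels"])
s=arm.get_state();print(s["eef_pos"],s["force"],abs(s["qd"]).max())
E
```

```text
t: 18.2
eef_pos: [0.4801, -0.0133, 0.2446]
ee_rot: [0.174, 1.566, 3.048]
force: [-8.2, 5.8, -4.3]
width: 0.0126
[ 0.48004916 -0.01327829  0.24462605] [-7.96542406  5.06113258 -4.6242401 ] 0.0008305579047219536
```

View pics/s7.png

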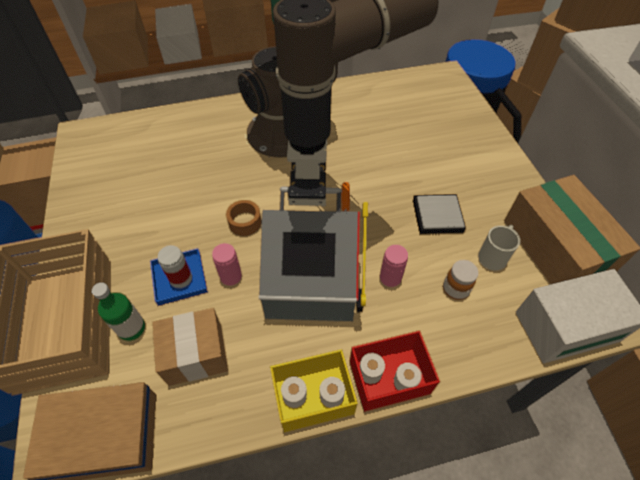

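The picture shows the can upright in the tray (175,268), the lid held up with its red edge beside the yellow arm (362,250), and the other things unmoved. The arm is still, so I'm handing in.

```bash
python3 -c "
from station import arm
print(arm.job_done())"
```

```text
the job is handed in; nothing more can be done
None
```

The red can stands upright and released near the centre of the blue tray. The gripper is holding the lid bar with the lid at the marker, and the job is handed in (t about 18 s of 64 s). No verdict came back.

- **Lid and marker:** The lid angle is about 0.548 rad, worked out from the measured tool height. The marker arm measured about 0.55 rad: 0.545 from both cameras together, 0.55–0.56 from the top picture. The limit is 0.07 rad.
- **Holding still:** Over the last 0.8 s the tool stayed within 0.1 mm. The tool felt about 10 N from the lid.
- **Other things:** In the last scene picture the can was upright in the tray. The yellow arm and the other things on the bench showed no movement.
- **Weak check:** The scene camera barely resolves the marker angle (its rows and columns gave anywhere from under 0.5 to 0.61 rad), so I relied on the top camera and the combined measurement. The network's bar position in the scene picture was about 4 pixels off, so I used my own reading of the picture instead.

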